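# Open the finds jar in the bracing block and hold its cap

## Robot

A 6-joint arm with a two-finger parallel gripper is mounted at the origin on the work surface. World frame = base frame: x ahead of the robot, y to its left, z up, the work surface at z = 0. Lengths are in mm, angles in rad, forces in N, time in s.
With the tool pointing down it reaches from about 275 to 750 mm from the base axis. Payload 10.2 kg.
Tool frame: the origin (TCP) lies at the very end of the fingers, on their centre line; the grasp point (between the pads) lies 19 mm behind it; z points along the fingers, y is the line along which they close (so a half turn about z gives the same grasp; the last joint's range is limited). The gripper opens to 85 mm and grips with 20 to 120 N. Pads are 22 mm wide; open, the fingers measure 114 mm over their backs; the gripper's body (76 mm by 85 mm) begins 54 mm behind the grasp point. The pads swing forward as they close: fully open they stand 13 mm farther back than shut.
Start: joints at [1.111, 0.313, 1.498, -0, 1.331, -0.223], TCP at [123.174, 510.352, 231.294] pointing down, gripper open.
Joint ranges: [-2.94, 2.94], [-0.97, 2.17], [0.19, 2.56], [-1.23, 4.37], [0.02, 3.11], [-2.88, 2.88]. Speed limits (rad/s): [2.39, 2.39, 3.01, 3.14, 3.14, 3.14].

## Interface

Orientations are given as a unit quaternion [w, x, y, z].
In Python, from rig import ctrl gives the robot as it stands.
- The arm moves only by the tool step_arm, never from a script. Its argument "increments" is a list of rows, each a list of 3 entries, a list of its own where there are three numbers: the shift along the tool's x, y, z in cm, then the turn, a rotation vector about the tool's x, y, z in degrees, then the opening in per cent of the stroke, from 0 (shut) to 100 (fully open). A call has 1 to 8 rows; each row is the pose to reach, as a shift and turn from the pose commanded when the call began, along the tool's axes at that moment; what a row does not reach only later rows make up. A row lasts 1/8 s, in which the tool goes at most 62.5 mm and 10.7 degrees, less where a joint would pass 70% of its speed; a pose out of reach is approached as far as the arm can. A call with a gripper value outside its range is refused whole. The fingers move at their own pace and stop on an object; "squeeze" is the grip in N (left out, the last holds). Time passes only in rows, so rows that repeat a pose let the fingers close. It gives the time, the measured TCP pose, the force, the opening and the grip force at its end, in the units of the state.
- ctrl.sense(): the state, without advancing time (a new reading comes with each control period).
- ctrl.capture(name): name is "side" or "top"; returns a dict with "img" (400x640x3 uint8, red, green, blue), "fx", "fy", "cx", "cy" (pixels), "k1" (the pictures are not rectified: a ray, as slopes to the right and down, at radius r is drawn at 1 + k1 r^2 times it, then the intrinsics apply), "extrinsics" (4x4, takes a point from camera to world coordinates). Camera axes: x right, y down, z forward; pixel columns grow to the right and rows downward; lengths in mm; the calibration is good to about 2 mm. A picture is of the moment at which its call begins. There is no depth.
- ctrl.finish_job(): hands the job in; it is judged then, once.
The state is a dict: "time_s": time; "joints": joint angles; "dq": joint speeds; "tau": joint torques, N m; "eef_pos": TCP position; "ee_rot": TCP orientation; "force": force on the tool from outside, world axes, zero at the start; "wrist_torque": the same for the moment, N m; "grip_width": opening from 0.0 (shut) to 1.0 (fully open); "grip_force": force on a finger pad.
Only numpy, scipy, OpenCV 4.12 (cv2) and the standard library are available. Lean on these libraries where they do the work, as an engineer would, in place of code of your own. Each camera call takes 0.05 s, during which the arm holds its last target. There are 200 camera calls.

## Task

Put the white square jar fully down into the square pocket of the wooden bracing block, so that it cannot turn, and there unscrew its tight blue cap (anticlockwise from above), turning it no further than needed for the threads to let go. Then lift the cap straight up and finish while still holding it: level, still and clear of the jar, a finger's width or two above the jar's mouth, with the jar still fully down and upright in the block. Leave the cup, the bowl and the brush where they are.

Things in the scene. Friction and masses are not known exactly. Their poses are not given: they have to be found in the camera images.
- jar_center (a point): White plastic jar, loose, about 0.4 kg with cap: square body 64 x 64 mm, 60 mm high, paper labels on two sides, round neck up to its mouth at 82 mm. Point on its axis, 41 mm above its underside, 41 mm below its mouth; z up, x and y square to its sides. Starts upright on the table with its cap on (96 mm high in all). Fits the block in any of four quarter-turns. May be lifted by its cap.
- cap_center (a point): Blue round ribbed cap, 59 mm wide, 27 mm high, white line on top. Point at its centre, 13.5 mm from top and lower edge; z up. Screwed on, it is 41.5 mm above the jar's point. Upper 14 mm solid (grip here), below a skirt round the neck. It does not rise as it unscrews (1 mm play), cannot be pulled off before the threads let go, then lifts freely; its edge clears the mouth after 13 mm.
- thread (a joint): How far the cap is unscrewed relative to the jar, rad: 0 tight (start), growing anticlockwise from above. Needs about 0.4 N m all the way, more than the table's friction on the jar resists. Threads let go at about 1.2 (70 degrees); the cap lifts freely from 1.25 to 2.3, further on they catch again. The reading stays once the cap is off.
- nest_floor (a point): Wooden block fixed to the table, 100 x 100 mm, 39 mm high, with a square pocket 69 x 69 mm (2.5 mm play each side of the jar), flared over its top 10 mm. Point: middle of the pocket's floor, 6 mm above the table; x and y square to the pocket's sides, z up. Jar fully down: its point is 41 mm above this one, and it can turn only about 5 degrees either way.
- cup: Blue ceramic cup, 72 mm wide, 60 mm high, loose; bystander. Origin at the centre of its underside.
- bowl: White ceramic bowl, 110 mm wide, 45 mm high, loose; bystander. Origin at the centre of its underside.
- brush: Brush lying on the table, loose; bystander. Its own x runs along it.
Things that resemble listed ones, but are neither listed nor needed, are in the scene too. Of the things shaped like the part that bears cap_center, the blue one is meant.

How it is judged (in metres and radians):
On the way, in this order (a step that is already met when the one before it is completed fails the run):
1. the jar is fully down in the block's pocket with its cap still screwed on (x of jar_center in the frame of nest_floor between -0.006 and 0.006 m and y of jar_center in the frame of nest_floor between -0.006 and 0.006 m and z of jar_center in the frame of nest_floor below 0.0435 m and angle between jar_center's own z axis and vertical below 0.06 rad and value of joint thread below 0.5 rad), for 0.2 s.
2. the cap is unscrewed until its threads let go, with the jar in the pocket (x of jar_center in the frame of nest_floor between -0.006 and 0.006 m and y of jar_center in the frame of nest_floor between -0.006 and 0.006 m and z of jar_center in the frame of nest_floor below 0.0435 m and angle between jar_center's own z axis and vertical below 0.06 rad and value of joint thread above 1.1 rad and z of cap_center in the frame of jar_center below 0.06 m), for 0.05 s.
At the end, for the whole second after the job is handed in: Jar in the pocket (6 mm sideways, 2.5 mm of fully down, 0.06 rad upright), thread past 1.1 rad; cap gripped (over 1 N), still (0.03 m/s), level within 0.2 rad, within 20 mm of the jar's axis, lower edge 2 to 60 mm above the mouth; neither cap nor robot touches the jar (x of jar_center in the frame of nest_floor between -0.006 and 0.006 m and y of jar_center in the frame of nest_floor between -0.006 and 0.006 m and z of jar_center in the frame of nest_floor below 0.0435 m and angle between jar_center's own z axis and vertical below 0.06 rad and value of joint thread above 1.1 rad and z of cap_center in the frame of jar_center between 0.0565 and 0.1145 m and horizontal distance between cap_center and jar_center below 0.02 m and angle between cap_center's own z axis and vertical below 0.2 rad and linear speed of each of cap, jar below 0.03 m/s and contact force between the fingers and cap above 1 N and contact force between cap and jar below 0.05 N and contact force between each of the arm, the fingers and jar below 0.5 N); the arm keeps its last pose, push and grip.
It fails at once if the cap is turned on far beyond where the threads let go (more than 2.3 rad) (value of joint thread above 2.3 rad).
It fails at once if the jar is tipped over (angle between jar_center's own z axis and vertical above 0.6 rad).
It fails at once if the cup is disturbed (moved more than 25 mm) (distance of cup from where it was at the start of the episode above 0.025 m).
It fails at once if the bowl is disturbed (moved more than 25 mm) (distance of bowl from where it was at the start of the episode above 0.025 m).
It fails at once if the brush is disturbed (moved more than 25 mm) (distance of brush from where it was at the start of the episode above 0.025 m).
It also fails if it takes over 48 s, if anything falls off the work surface, if the arm or the gripper's body presses on something with over 40 N, if the wrist force passes 120 N, or if a joint passes its speed limit or range.

## Working session

There is one attempt and no reset: what is moved stays moved. The work goes in short steps, Python scripts to look and compute and a tool call to move; the robot and the scene stay as the last step left them, time stands still between calls to the robot, and variables do not carry over. Pictures are saved under pics/ and viewed, at most 10 in all, crops included, and the job is handed in when it is done.

Besides the shell and the picture viewer there is one more tool, called after "Request:" as name([rows], argument=value, ...), one row to a line, values as JSON. step_arm: Moves the arm, as the interface text tells. Its arguments: {"type":"object","properties":{"increments":{"type":"array"},"squeeze":{"type":"number"}},"required":["increments"]}

```bash
mkdir -p pics
cat > h.py <<'E'
import numpy as np, cv2
from rig import ctrl
def shot(cam,name=None):
    c=ctrl.capture(cam)
    if name: cv2.imwrite(f'pics/{name}.png',cv2.cvtColor(c['img'],cv2.COLOR_RGB2BGR))
    return c
def ray(c,u,v):
    K=np.array([[c['fx'],0,c['cx']],[0,c['fy'],c['cy']],[0,0,1.]])
    p=cv2.undistortPoints(np.array([[[u,v]]],float),K,np.array([c['k1'],0,0,0.]))[0,0]
    E=np.array(c['extrinsics']);d=E[:3,:3]@np.array([p[0],p[1],1]);return E[:3,3],d
def onz(c,u,v,z):
    o,d=ray(c,u,v);return o+d*(z-o[2])/d[2]
def proj(c,P):
    E=np.linalg.inv(np.array(c['extrinsics']));p=E[:3,:3]@np.array(P,float)+E[:3,3]
    x,y=p[:2]/p[2];s=1+c['k1']*(x*x+y*y);return c['fx']*x*s+c['cx'],c['fy']*y*s+c['cy']
E
python3 - <<'E'
from h import *
for n in('top','side'):
    c=shot(n,n+'0');print(n,c['fx'],c['cx'],c['cy'],c['k1'],np.round(c['extrinsics'],3).tolist())
s=ctrl.sense();print(s)
E
```

```text
top 385.696070970395 322.3693417131925 191.0246467479842 -0.09136721184860519 [[-0.018, -0.992, 0.123, 506.114], [-1.0, 0.017, -0.016, 28.4], [0.014, -0.123, -0.992, 714.861], [0.0, 0.0, 0.0, 1.0]]
side 397.17625838882515 320.28466290491946 199.57314177548244 -0.08999728126523805 [[0.912, -0.29, 0.29, 393.183], [-0.41, -0.667, 0.622, -398.627], [0.013, -0.686, -0.727, 546.858], [0.0, 0.0, 0.0, 1.0]]
{'time_s': 0.1, 'joints': array([ 1.11060366e+00,  3.13371786e-01,  1.49836197e+00,  2.44733856e-05,
        1.33097998e+00, -2.23414959e-01]), 'dq': array([-1.23068410e-04, -2.07168246e-03, -1.85931725e-03,  8.84294228e-04,
        3.51495767e-05, -4.59208826e-04]), 'tau': array([ 3.16449587e-03, -4.12896001e+01, -2.60140711e+01, -1.26368350e-04,
        3.02287248e-03,  1.77145296e-05]), 'eef_pos': array([123.0611948 , 510.14243202, 230.80336528]), 'ee_rot': array([-1.99083418e-04,  1.18115366e-01,  9.92999721e-01, -5.24130822e-04]), 'force': array([ 0.06364819,  0.58894917, -0.05114792]), 'wrist_torque': array([ 0.02027215, -0.06614599, -0.00794429]), 'grip_force': 0.0, 'grip_width': 1.0017734261103504}
```

View pics/top0.png

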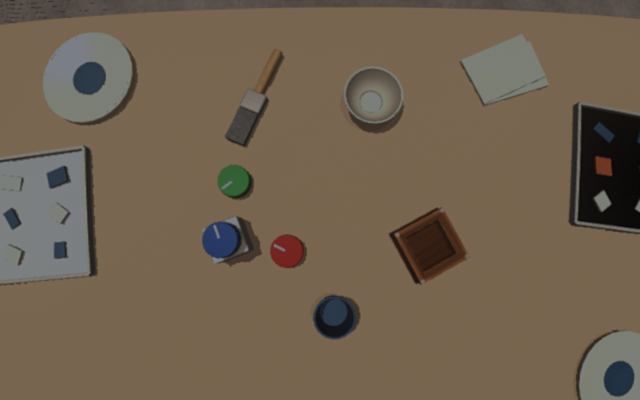

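View pics/side0.png

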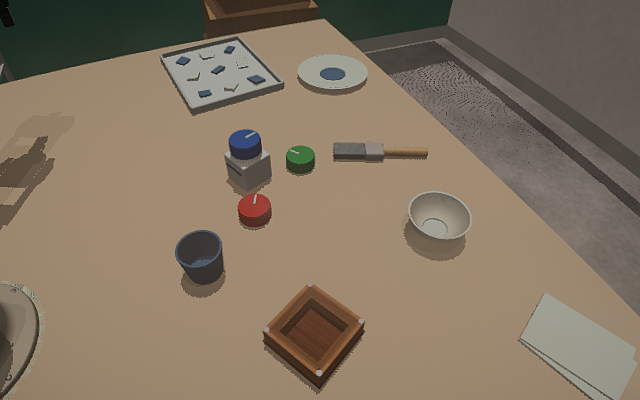

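The top view shows the blue cap on the jar at about (222,240), loose green and red caps at (234,181) and (287,251), and the block at (430,245), turned. The side view confirms this, with the jar at (247,160) and the block at (314,330).

Run:
```python
from h import *
def big(m):
    cs=cv2.findContours(m.astype(np.uint8),cv2.RETR_EXTERNAL,cv2.CHAIN_APPROX_NONE)[0]
    return max(cs,key=cv2.contourArea)
out=[]
for n,win in(('top',dict(j=(185,205,260,275),b=(380,195,480,295))),('side',dict(j=(215,120,280,195),b=(255,275,375,390)))):
    c=shot(n);hsv=cv2.cvtColor(c['img'],cv2.COLOR_RGB2HSV);H,S,V=[hsv[...,i].astype(int) for i in range(3)]
    def w(m,k):
        z=np.zeros_like(m);x0,y0,x1,y1=win[k];z[y0:y1,x0:x1]=m[y0:y1,x0:x1];return z
    cap=w((H>105)&(H<130)&(S>120),'j')
    k=big(cap);hull=cv2.convexHull(k)[:,0]
    e=cv2.fitEllipse(k);print(n,'cap ellipse',e)
    print(' cap mid at z82.5',onz(c,*e[0],82.5),'z96',onz(c,*e[0],96))
    if n=='top':
        P=np.array([onz(c,*p,96)[:2] for p in hull]);print(' top circle fit',cv2.minEnclosingCircle(P.astype(np.float32)))
    wl=w((S<60)&(V>90),'j')
    # line on cap: white pixels inside cap hull
    inn=np.zeros(wl.shape,np.uint8);cv2.fillConvexPoly(inn,hull,1)
    body=wl&(inn==0)
    k=big(body);a=cv2.approxPolyDP(cv2.convexHull(k),2.5,True)[:,0]
    print(' body',a.tolist(),[onz(c,*p,60)[:2].round(1).tolist() for p in a],[onz(c,*p,0)[:2].round(1).tolist() for p in a])
    x0,y0,x1,y1=win['b']
    print(' hsv samples table',hsv[y0+2,x0+2],hsv[y1-3,x1-3])
    for k0 in('j','b'):
        x0,y0,x1,y1=win[k0];im=cv2.cvtColor(c['img'][y0:y1,x0:x1],cv2.COLOR_RGB2BGR)
        out.append(cv2.resize(im,(390,290),interpolation=cv2.INTER_CUBIC))
cv2.imwrite('pics/crop1.png',np.vstack([np.hstack(out[:2]),np.hstack(out[2:])]))
```

```text
top cap ellipse ((220.07615661621094, 239.55020141601562), (33.96889877319336, 34.55094909667969), 55.62621307373047)
 cap mid at z82.5 [507.44104033 186.8777872   82.5       ] z96 [507.41271533 183.49451537  96.        ]
 top circle fit ((507.7063903808594, 183.25289916992188), 28.68644905090332)
 body [[239, 228], [223, 220], [236, 216]] [[526.5, 160.4], [540.5, 187.8], [547.0, 165.6]] [[528.4, 172.4], [543.6, 202.4], [550.7, 178.2]]
 hsv samples table [ 16  89 121] [ 16  89 121]
side cap ellipse ((243.2374725341797, 138.96551513671875), (16.884653091430664, 29.386098861694336), 86.38031005859375)
 cap mid at z82.5 [509.49804203 199.17364288  82.5       ] z96 [506.11648082 181.79413858  96.        ]
 body [[269, 154], [243, 170], [224, 155], [229, 150], [262, 149]] [[546.8, 164.3], [488.9, 140.7], [467.8, 195.7], [480.4, 206.2], [539.4, 183.7]] [[565.8, 233.7], [500.7, 207.2], [477.0, 268.9], [491.1, 280.8], [557.4, 255.5]]
 hsv samples table [ 16  73 161] [ 16  74 156]
```

View pics/crop1.png

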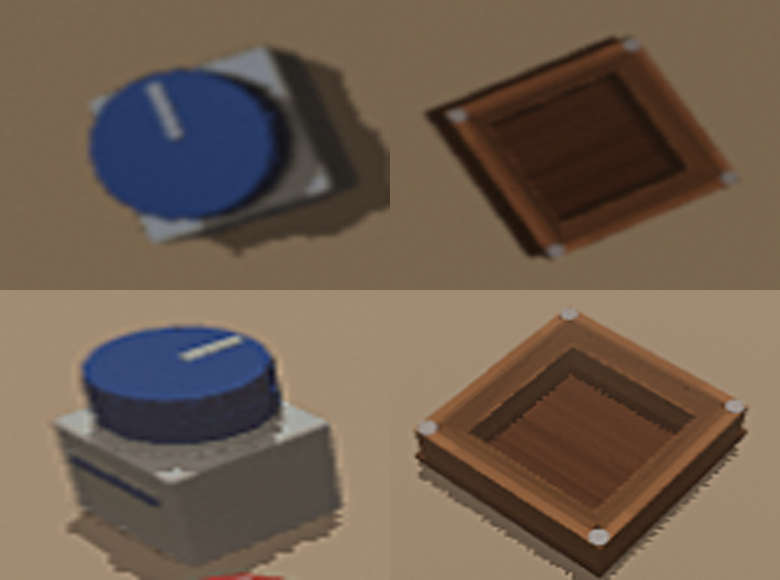

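The crop shows the white dots on the block's corners and three or four corners of the jar's shoulder in both views. I'll refine these by ray casting.

Run:
```python
from h import *
T=shot('top');S=shot('side')
def tri(a,b):
    o1,d1=ray(T,*a);o2,d2=ray(S,*b)
    A=np.stack([d1,-d2],1);t=np.linalg.lstsq(A,o2-o1,rcond=None)[0]
    p,q=o1+d1*t[0],o2+d2*t[1];return (p+q)/2,np.linalg.norm(p-q)
def dot(c,u,v,r=5):
    h=cv2.cvtColor(c['img'],cv2.COLOR_RGB2HSV).astype(float);u0,v0=int(u),int(v)
    w=h[v0-r:v0+r+1,u0-r:u0+r+1];m=np.clip(w[...,2]-110,0,None)*(w[...,1]<70)
    yy,xx=np.mgrid[v0-r:v0+r+1,u0-r:u0+r+1]
    return ((xx*m).sum()/m.sum(),(yy*m).sum()/m.sum()) if m.sum()>0 else (u,v)
bt=[(396.9,234.7),(441.8,210.2),(467.2,256.4),(422.3,281.2)]
bs=[(266.1,329.7),(310.1,284.5),(361.2,321),(319,372.9)]
# dot centroid in top; check correspondence by z=39
def rep(name,c,pts,z):
    P=np.array([onz(c,*p,z)[:2] for p in pts]);print(name,P.round(1).tolist(),'ctr',P.mean(0).round(1))
    for i in range(len(P)):
        d=P[(i+1)%len(P)]-P[i];print('   len %.1f ang %.1f'%(np.hypot(*d),np.degrees(np.arctan2(d[1],d[0]))%90))
rep('block top',T,bt,39);rep('block side',S,bs,39)
rep('block top dots',T,[dot(T,*p) for p in bt],39)
rep('jar top',T,[(236.5,216.3),(248.7,250.1),(214.4,263.4),(202.7,230.3)],60)
rep('jar side',S,[(224.2,154.4),(243.8,169.1),(271.3,156.7)],60)
for x in ((500,0),(350,100)):print('reach',x)
```

```text
block top [[510.5, -111.7], [552.0, -194.2], [469.3, -236.1], [428.8, -153.5]] ctr [ 490.2 -173.9]
   len 92.3 ang 26.7
   len 92.7 ang 26.8
   len 92.0 ang 26.1
   len 91.8 ang 27.1
block side [[429.3, -155.9], [511.7, -114.7], [553.2, -196.4], [471.0, -237.9]] ctr [ 491.3 -176.2]
   len 92.1 ang 26.5
   len 91.6 ang 26.9
   len 92.0 ang 26.8
   len 92.0 ang 27.0
block top dots [[510.8, -111.5], [553.5, -195.3], [471.1, -237.0], [427.2, -153.9]] ctr [ 490.7 -174.4]
   len 94.0 ang 27.0
   len 92.3 ang 26.9
   len 94.0 ang 27.9
   len 93.7 ang 26.9
jar top [[546.5, 164.7], [489.2, 143.8], [467.6, 201.9], [523.5, 222.5]] ctr [506.7 183.2]
   len 61.0 ang 20.1
   len 62.0 ang 20.3
   len 59.5 ang 20.2
   len 62.2 ang 21.7
jar side [[468.6, 197.2], [490.9, 142.4], [548.2, 155.1]] ctr [502.6 164.9]
   len 59.2 ang 22.2
   len 58.7 ang 12.5
   len 90.1 ang 62.1
reach (500, 0)
reach (350, 100)
```

Estimates: jar at (507,183), turned 20.5°. Block at (491,-175), turned 26.8°. So the jar must turn about +6.3°. I'm moving above the jar now, with a wrist yaw that leaves room for the unscrewing.

Request:
step_arm([
  [[-5,-2.6,0],[0,0,10],100],
  [[-10,-5.2,0],[0,0,20],100],
  [[-15,-7.8,0],[0,0,30],100],
  [[-20,-10.4,0],[0,0,40],100],
  [[-25,-13,0],[0,0,50],100],
  [[-30,-15.5,0],[0,0,60],100],
  [[-35,-18,0],[0,0,70],100],
  [[-40,-20.3,0],[0,0,80],100],
])

```text
time_s: 1.3
eef_pos: [465.6, 217.7, 231.4]
ee_rot: [0.0, 0.731, 0.683, 0.0]
force: [0.4, 1.2, 0.4]
grip_width: 1.004
grip_force: 0.0
```

```bash
cat >> h.py <<'E'
from scipy.spatial.transform import Rotation as R
def rel(x,y,z,yaw):
    s=ctrl.sense();q=s['ee_rot'];r=R.from_quat([q[1],q[2],q[3],q[0]])
    t=R.from_euler('z',yaw,degrees=True)*R.from_euler('x',180,degrees=True)
    print('shift cm',(r.inv().apply(np.array([x,y,z])-s['eef_pos'])/10).round(2),'turn',np.degrees((r.inv()*t).as_rotvec()).round(2),
     'yaw',np.degrees(np.arctan2(*r.apply([1,0,0])[1::-1])).round(2),'tcp',s['eef_pos'].round(1),'j',s['joints'].round(2),'F',s['force'].round(1),'M',s['wrist_torque'].round(2),'g',s['grip_width'],s['grip_force'],'t',s['time_s'])
E
python3 -c "
from h import *
rel(507.2,183.2,110,86.4)"
```

```text
shift cm [-3.16  4.38 12.14] turn [ 0.01 -0.01 -0.32] yaw 86.08 tcp [465.6 217.7 231.4] j [0.21 0.29 1.53 0.   1.32 0.28] F [0.4 1.2 0.4] M [-0.03 -0.04  0.03] g 1.0037067731372151 0.0 t 1.3
```

Request:
step_arm([
  [[-1.6,2.2,0],[0,0,0],100],
  [[-3.2,4.4,0],[0,0,0],100],
  [[-3.2,4.4,4],[0,0,0],100],
  [[-3.2,4.4,8],[0,0,0],100],
  [[-3.2,4.4,11],[0,0,0],100],
  [[-3.2,4.4,11],[0,0,0],100],
  [[-3.2,4.4,11],[0,0,0],100],
])

```text
time_s: 2.17
eef_pos: [507.0, 184.6, 122.7]
ee_rot: [0.001, 0.729, 0.685, 0.001]
force: [0.0, -0.5, 0.9]
grip_width: 0.998
grip_force: 0.0
```

Run:
```python
from h import *
rel(507.2,183.2,68,86.4)
a=shot('top')['img'][150:310,130:330];b=shot('side')['img'][50:210,150:350]
cv2.imwrite('pics/near.png',cv2.cvtColor(np.hstack([cv2.resize(i,(400,320)) for i in(a,b)]),cv2.COLOR_RGB2BGR))
```

```text
shift cm [-0.14  0.02  5.47] turn [ 0.12 -0.02  0.04] yaw 86.44 tcp [507.  184.6 122.7] j [ 0.13  0.45  1.6  -0.    1.09  0.19] F [ 0.  -0.5  0.9] M [ 0.03  0.02 -0.  ] g 0.998038821304237 0.0 t 2.175
```

View pics/near.png

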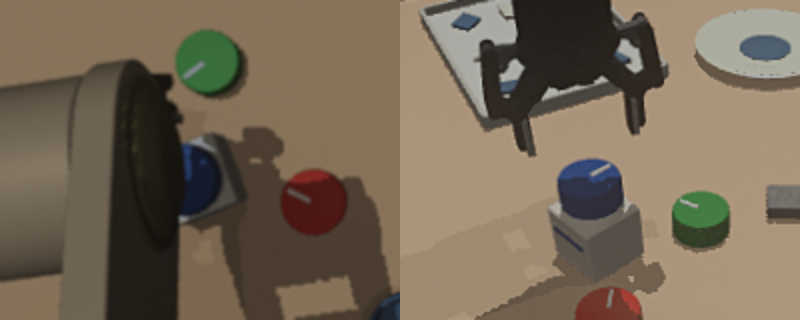

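The fingers straddle the cap: the tips are at about (527,150) and (637,130) and the cap at (590,185) in the side half. Descending and gripping.

Request:
step_arm([
  [[-0.1,0,3],[0,0,0],100],
  [[-0.1,0,5.4],[0,0,0],100],
  [[-0.1,0,5.4],[0,0,0],100],
  [[-0.1,0,5.4],[0,0,0],60],
  [[-0.1,0,5.4],[0,0,0],40],
  [[-0.1,0,5.4],[0,0,0],40],
  [[-0.1,0,5.4],[0,0,0],40],
  [[-0.1,0,5.4],[0,0,0],40],
], squeeze=60)

```text
time_s: 3.28
eef_pos: [507.2, 183.7, 69.1]
ee_rot: [0.001, 0.729, 0.685, 0.001]
force: [-1.4, -0.5, 5.9]
grip_width: 0.664
grip_force: 64.1
```

Run:
```python
from h import *
rel(507.2,183.2,168,86.4)
b=shot('side')['img'][80:220,170:345]
cv2.imwrite('pics/grip.png',cv2.cvtColor(cv2.resize(b,(700,560),interpolation=2),cv2.COLOR_RGB2BGR))
```

```text
shift cm [-0.04  0.04 -9.89] turn [ 0.18 -0.04  0.04] yaw 86.44 tcp [507.2 183.7  69.1] j [0.13 0.52 1.65 0.   0.97 0.19] F [-1.4 -0.5  5.9] M [-0.03  0.08  0.01] g 0.6641254679469047 64.10400184511673 t 3.275
```

View pics/grip.png

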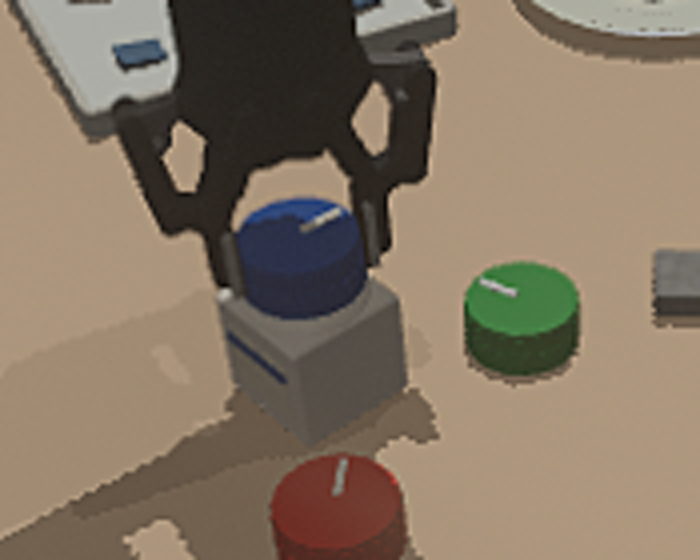

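Grip is good: 64 N, with the pads on the upper part of the cap. Lifting and carrying to the block.

Request:
step_arm([
  [[0,0,-2],[0,0,0],40],
  [[0,0,-5],[0,0,0],40],
  [[-1,0,-8],[0,0,0],40],
  [[-4,0.1,-9],[0,0,0],40],
  [[-8,0.1,-9],[0,0,-1],40],
  [[-12,0.2,-9],[0,0,-2],40],
  [[-16,0.3,-9],[0,0,-3],40],
  [[-20,0.3,-9],[0,0,-4],40],
])

```text
time_s: 4.32
eef_pos: [496.5, -17.5, 157.7]
ee_rot: [0.0, 0.704, 0.71, 0.0]
force: [-0.1, -0.1, -4.5]
grip_width: 0.659
grip_force: 67.5
```

```bash
python3 -c "
from h import *
rel(490.9,-174.7,158,92.74)"
```

```text
shift cm [-15.72  -0.69  -0.03] turn [ 0.02  0.01 -2.27] yaw 90.47 tcp [496.5 -17.5 157.7] j [-0.27  0.32  1.69 -0.    1.13 -0.28] F [-0.1 -0.1 -4.5] M [-0.02 -0.01 -0.01] g 0.6594222332770384 67.54392402857775 t 4.325
```

Request:
step_arm([
  [[-4,-0.2,0],[0,0,-1],40],
  [[-8,-0.4,0],[0,0,-1.5],40],
  [[-12,-0.6,0],[0,0,-2],40],
  [[-14.5,-0.7,0],[0,0,-2.3],40],
  [[-15.7,-0.7,0],[0,0,-2.3],40],
  [[-15.7,-0.7,0],[0,0,-2.3],40],
  [[-15.7,-0.7,0],[0,0,-2.3],40],
])

```text
time_s: 5.2
eef_pos: [491.0, -172.4, 157.3]
ee_rot: [-0.0, 0.69, 0.724, 0.0]
force: [-0.3, -0.5, -5.0]
grip_width: 0.656
grip_force: 67.5
```

Run:
```python
from h import *
rel(490.9,-174.7,77,92.74)
c=shot('side','over')
print(c['img'].shape,[proj(c,(490.9,-174.7,z)) for z in(39,90,150,185)])
u0,v0=170,150
b=c['img'][v0:390,u0:410]
cv2.imwrite('pics/over.png',cv2.cvtColor(cv2.resize(b,(600,600),interpolation=2),cv2.COLOR_RGB2BGR))
```

```text
shift cm [-0.24 -0.02  8.03] turn [-0.01 -0.02  0.04] yaw 92.78 tcp [ 491.  -172.4  157.3] j [-0.56  0.37  1.62  0.    1.15 -0.61] F [-0.3 -0.5 -5. ] M [-0.02  0.01 -0.04] g 0.6563634009641524 67.49382447829703 t 5.2
(400, 640, 3) [(np.float64(313.4113643333787), np.float64(324.65920080105326)), (np.float64(313.420106656096), np.float64(306.6613469534341)), (np.float64(313.43682228711305), np.float64(281.53808814328886)), (np.float64(313.45113945014174), np.float64(264.4245618683974))]
```

View pics/over.png

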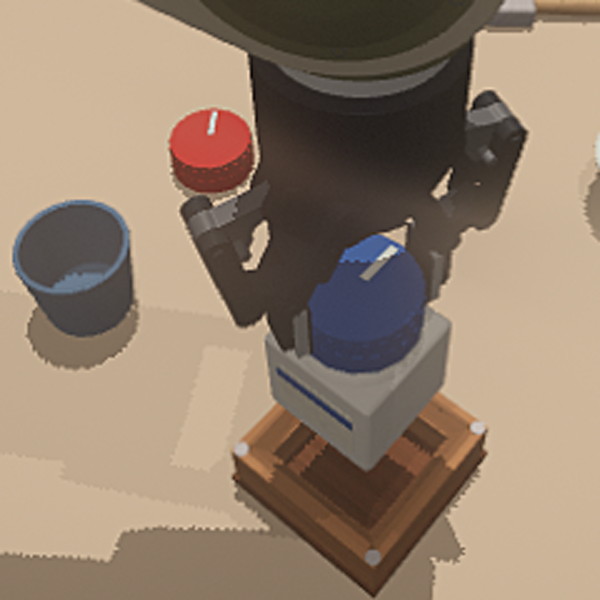

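The jar hangs upright over the pocket, its shoulder corners at crop pixels (267,345), (367,422) and (451,322). The block's dots are at (241,450), (372,556) and (477,427). Checking centre and angle.

Run:
```python
from h import *
c=shot('side')
for z,pts in((148.2,[(267,345),(367,422),(451,322)]),(88.2,[(272,388),(368,470),(447,374)])):
    P=np.array([onz(c,170+u/2.5,150+v/2.5,z)[:2] for u,v in pts])
    d=np.diff(P,axis=0);print(z,P.round(1).tolist(),'ctr',((P[0]+P[2])/2).round(1),np.hypot(*d.T).round(1),(np.degrees(np.arctan2(d[:,1],d[:,0]))%90).round(1))
rel(490.9,-174.7,77,92.74)
```

```text
148.2 [[449.5, -164.8], [476.0, -218.1], [532.3, -187.7]] ctr [ 490.9 -176.2] [59.5 64. ] [26.4 28.4]
88.2 [[451.7, -154.3], [478.7, -214.1], [537.1, -183.0]] ctr [ 494.4 -168.6] [65.7 66.2] [24.3 28. ]
shift cm [-0.23 -0.03  8.04] turn [-0.   -0.01  0.06] yaw 92.8 tcp [ 491.1 -172.4  157.4] j [-0.56  0.37  1.62  0.    1.15 -0.61] F [ 0.3  0.1 -5.5] M [ 0.05 -0.01 -0.07] g 0.6600929485604587 67.49236350733554 t 5.3
```

Request:
step_arm([
  [[-0.2,0,1],[0,0,0],40],
  [[-0.2,0,2.5],[0,0,0],40],
  [[-0.2,0,4],[0,0,0],40],
  [[-0.2,0,5],[0,0,0],40],
  [[-0.2,0,5.5],[0,0,0],40],
  [[-0.2,0,6],[0,0,0],40],
  [[-0.2,0,6],[0,0,0],40],
])

```text
time_s: 6.18
eef_pos: [491.0, -175.3, 97.2]
ee_rot: [-0.0, 0.69, 0.724, -0.0]
force: [0.2, 0.1, -3.4]
grip_width: 0.66
grip_force: 67.5
```

```bash
python3 -c "
from h import *
rel(490.9,-174.7,75,92.74)"
```

```text
shift cm [ 0.06 -0.01  2.22] turn [-0.01 -0.01 -0.01] yaw 92.73 tcp [ 491.  -175.3   97.2] j [-0.57  0.45  1.68 -0.    1.01 -0.62] F [ 0.2  0.1 -3.4] M [ 0.04 -0.06 -0.03] g 0.6604752958362479 67.5164956858498 t 6.175
```

Request:
step_arm([
  [[0,0,0.6],[0,0,0],40],
  [[0,0,1.2],[0,0,0],40],
  [[0,0,1.7],[0,0,0],40],
  [[0,0,2.1],[0,0,0],40],
  [[0,0,2.2],[0,0,0],40],
  [[0,0,2.2],[0,0,0],40],
])

```text
time_s: 6.92
eef_pos: [491.2, -175.4, 75.6]
ee_rot: [0.0, 0.69, 0.724, 0.0]
force: [-0.2, -0.3, -0.5]
grip_width: 0.659
grip_force: 67.8
```

```bash
python3 -c "
from h import *
rel(490.9,-174.7,75,92.74)"
```

```text
shift cm [ 0.07 -0.02  0.06] turn [ 0.02  0.01 -0.  ] yaw 92.74 tcp [ 491.2 -175.4   75.6] j [-0.57  0.48  1.69 -0.    0.96 -0.62] F [-0.2 -0.3 -0.5] M [0.11 0.13 0.01] g 0.6588067681040353 67.78536334895762 t 6.925
```

Request:
step_arm([
  [[0,0,0.1],[0,0,0],40],
  [[0,0,0.1],[0,0,0],40],
  [[0,0,0.1],[0,0,0],40],
], squeeze=80)

```text
time_s: 7.3
eef_pos: [491.3, -175.5, 75.3]
ee_rot: [0.001, 0.69, 0.724, 0.0]
force: [-3.9, 2.2, 6.7]
grip_width: 0.652
grip_force: 87.0
```

Run:
```python
from h import *
rel(490.9,-174.7,75,92.74)
b=shot('side')['img'][220:390,230:400]
cv2.imwrite('pics/seat.png',cv2.cvtColor(cv2.resize(b,(510,510),interpolation=2),cv2.COLOR_RGB2BGR))
```

```text
shift cm [ 0.08 -0.04  0.03] turn [0.05 0.04 0.  ] yaw 92.74 tcp [ 491.3 -175.5   75.3] j [-0.57  0.48  1.69 -0.    0.96 -0.62] F [-3.9  2.2  6.7] M [0.3  0.61 0.  ] g 0.652449940840909 86.97438795177732 t 7.3
```

View pics/seat.png

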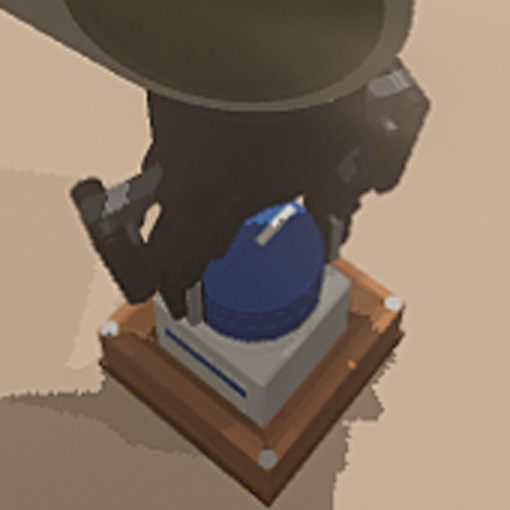

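The jar sits square in the pocket, its shoulder (front corner at (262,420)) about 27 mm above the block's top, as it should be. Height and contact force agree. Unscrewing.

Request:
step_arm([
  [[0,0,0],[0,0,-8],40],
  [[0,0,0],[0,0,-18],40],
  [[0,0,0],[0,0,-28],40],
  [[0,0,0],[0,0,-38],40],
  [[0,0,0],[0,0,-48],40],
  [[0,0,0],[0,0,-58],40],
  [[0,0,0],[0,0,-66],40],
  [[0,0,0],[0,0,-72],40],
])

```text
time_s: 8.35
eef_pos: [491.8, -174.9, 75.3]
ee_rot: [0.001, 0.132, 0.991, 0.0]
force: [-0.5, 5.6, 6.6]
grip_width: 0.655
grip_force: 86.6
```

```bash
python3 -c "
from h import *
rel(490.9,-174.7,75,172.74)"
```

```text
shift cm [ 0.09 -0.    0.03] turn [ 0.06  0.11 -7.86] yaw 164.88 tcp [ 491.8 -174.9   75.3] j [-0.57  0.48  1.69  0.    0.96 -1.88] F [-0.5  5.6  6.6] M [ 1.08  0.01 -0.43] g 0.6554528130320671 86.5830740542151 t 8.35
```

Request:
step_arm([
  [[0,0,0],[0,0,-5],40],
  [[0,0,0],[0,0,-9],40],
  [[0,0,0],[0,0,-12],40],
  [[0,0,0],[0,0,-12],40],
  [[0,0,0],[0,0,-12],40],
])

```text
time_s: 8.98
eef_pos: [491.7, -174.8, 75.3]
ee_rot: [0.001, 0.029, 1.0, 0.0]
force: [-0.8, 5.1, 6.9]
grip_width: 0.655
grip_force: 86.7
```

Run:
```python
from h import *
rel(490.9,-174.7,75,172.74)
b=shot('side')['img'][220:390,230:400]
cv2.imwrite('pics/turned.png',cv2.cvtColor(cv2.resize(b,(510,510),interpolation=2),cv2.COLOR_RGB2BGR))
```

```text
shift cm [0.08 0.   0.03] turn [0.05 0.1  3.95] yaw 176.69 tcp [ 491.7 -174.8   75.3] j [-0.57  0.48  1.69  0.    0.96 -2.08] F [-0.8  5.1  6.9] M [ 1.05  0.12 -0.25] g 0.6553237598490138 86.74469020566903 t 8.975
```

View pics/turned.png

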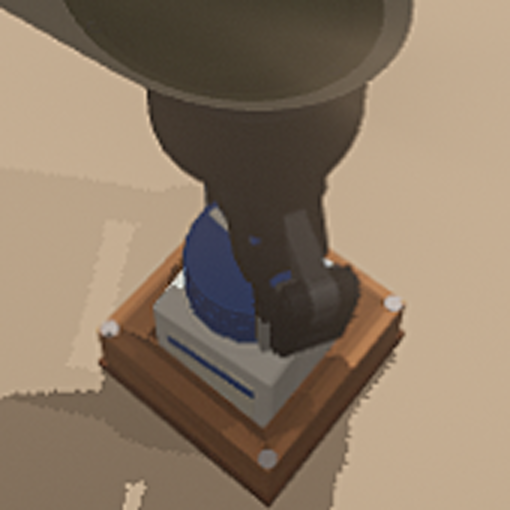

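The jar is still square in the block, and the cap's line has moved from (278,225) to (218,212), so the cap turned with the fingers. Lifting a little to test.

Request:
step_arm([
  [[0,0,-0.2],[0,0,0],40],
  [[0,0,-0.4],[0,0,0],40],
  [[0,0,-0.6],[0,0,0],40],
  [[0,0,-0.6],[0,0,0],40],
])

```text
time_s: 9.52
eef_pos: [491.3, -175.5, 80.7]
ee_rot: [0.0, 0.028, 1.0, -0.0]
force: [1.1, 3.0, -0.2]
grip_width: 0.653
grip_force: 85.9
```

```bash
python3 -c "
from h import *
rel(490.9,-174.7,75,172.74)"
```

```text
shift cm [0.05 0.07 0.57] turn [-0.02  0.05  4.  ] yaw 176.74 tcp [ 491.3 -175.5   80.7] j [-0.57  0.48  1.69  0.    0.97 -2.08] F [ 1.1  3.  -0.2] M [ 0.4  -0.1  -0.02] g 0.6532592836337298 85.9264900063863 t 9.525
```

No jar weight on the wrist, so the cap is free. Lifting on.

Request:
step_arm([
  [[0,0,-0.5],[0,0,0],40],
  [[0,0,-1],[0,0,0],40],
  [[0,0,-1.6],[0,0,0],40],
  [[0,0,-2.2],[0,0,0],40],
  [[0,0,-2.7],[0,0,0],40],
  [[0,0,-2.7],[0,0,0],40],
  [[0,0,-2.7],[0,0,0],40],
  [[0,0,-2.7],[0,0,0],40],
])

```text
time_s: 10.52
eef_pos: [491.0, -175.3, 107.1]
ee_rot: [-0.0, 0.029, 1.0, 0.0]
force: [0.7, 0.1, -1.2]
grip_width: 0.655
grip_force: 85.9
```

Run:
```python
from h import *
rel(490.9,-174.7,75,172.74)
b=shot('side')['img'][200:390,220:410]
cv2.imwrite('pics/end.png',cv2.cvtColor(cv2.resize(b,(570,570),interpolation=2),cv2.COLOR_RGB2BGR))
```

```text
shift cm [0.01 0.06 3.21] turn [ 0.01 -0.02  3.99] yaw 176.73 tcp [ 491.  -175.3  107.1] j [-0.57  0.44  1.67 -0.    1.04 -2.08] F [ 0.7  0.1 -1.2] M [-0.06  0.04 -0.01] g 0.6553723328414632 85.9231461683521 t 10.525
```

View pics/end.png

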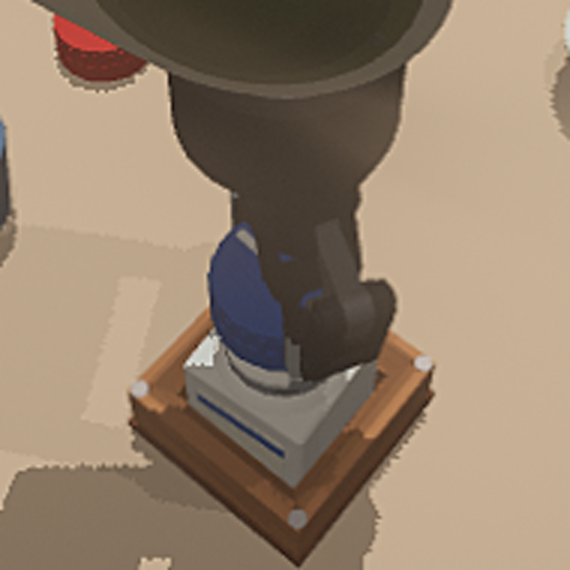

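The cap is about 19 mm above the mouth, with the white neck visible below it at (270,378). The jar is still seated in the block.

```bash
python3 -c "
from rig import ctrl
print(ctrl.finish_job())"
```

```text
the job is handed in; nothing more can be done
None
```

The job is handed in (no verdict came back): the jar is fully down in the block, and the cap, unscrewed about 84°, is held level about 19 mm above its mouth.

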